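# Thread the hanging rod through the rail stand's two bushings

### The job

Turn the swivelling orange bushing on the rail stand to its stop so that it faces the fixed one, then take the hanging rod from its cradle by the wooden handle and thread it through the fixed bushing and on through the swivelling one. Finish while still holding the rod by its handle, level and still, its nose 15 mm or more out beyond the far bushing and the handle short of the near one, without forcing it against the bushings. Leave the bowl, tumbler, honey pot and tea strainer where they are.

Things in the scene. Friction and masses are not known exactly. Their poses are not given: they have to be found in the camera images.
- stand: Rail stand fixed to the ledge, place and yaw vary: grey base plate 180 x 70 x 12 mm carrying two orange bushing blocks. Origin: centre of the plate's underside. x runs level from the fixed (near) to the swivelling (far) bushing, the way the rod is threaded; z up. Bushing centres: x = -55 mm (fixed, on a 30 mm wide post) and x = +55 mm (swivelling), y = 0, 110 mm high.
- near_bushing (a point): Centre of the fixed bushing's hole, mid-thickness; axes as the stand's. Both bushing blocks are 40 mm wide, 40 mm high (90 to 130 mm above the ledge) and 16 mm thick along the hole; the through holes are 18 mm in diameter.
- far_bushing (a point): Centre of the hole of the swivelling bushing, mid-thickness; its x axis is the hole's axis and turns with the swivel.
- swivel (a joint): Turn of the far bushing about the vertical line through its own centre, rad. 0: at its stop, its hole in line with the fixed bushing; positive: turned anticlockwise seen from above (starts at 0.6 to 1.2, upper stop 1.4). Light friction (about 0.1 N m) keeps it where it is left.
- swivel_tab (a point): Point on the swivel's turning axis, 170 mm above the ledge, top centre of the black grip tab on the far bushing (14 mm thick along this point's x, 30 mm wide along y, from 130 to 170 mm above the ledge). Its x axis turns with the swivel. Pinch the tab across x from above and twist it clockwise to the stop.
- rod: Hanging rod, about 100 g: square wooden handle 22 x 22 x 100 mm, then a steel rod 10 mm in diameter, 180 mm long with a rounded end. Origin: on the axis, at the shoulder where handle meets rod. x axis along the rod towards the nose; the handle reaches to x = -100 mm. It starts lying level in the cradle, its axis 60 mm above the ledge.
- rod_nose (a point): Tip of the steel rod, on the axis, 180 mm from the shoulder.
- rod_handle (a point): Middle of the wooden handle, on the axis, 50 mm behind the shoulder: the place to grip, from above, across the 22 mm width; about 75 mm of it lies free between the cradle's supports.
- cradle: Wooden cradle fixed to the ledge, place and yaw vary: base 240 x 60 x 10 mm, two notched supports open upward: under the last 14 mm of the handle (42 mm across, 61 mm high) and under the rod 100 mm in front of the shoulder (30 mm across, 65 mm high), 2 mm play each side. Origin on the ledge below the rod's shoulder; x towards the nose.
- bowl: Grey plastic cereal bowl, rim diameter 130 mm, 55 mm high; origin under its centre. Leave alone.
- tumbler: Glass tumbler, 72 mm in diameter, 100 mm high; origin under its centre. Leave alone.
- honey_pot: Closed ceramic honey pot with an amber lid, 88 mm in diameter, 98 mm high; origin under its centre. Leave alone.
- strainer: Steel mesh tea strainer, cup 80 mm in diameter and 35 mm high with a thin handle reaching 120 mm out along its x axis; origin under the cup's centre. Leave alone.

How it is judged:
On the way, in this order (a step that is already met when the one before it is completed fails the run):
1. the swivelling bushing is turned to face the fixed one (value of joint swivel below 0.12 rad), for 0.2 s.
2. the rod, gripped, has its nose through the fixed bushing and not yet through the swivelling one (x of rod_nose in the frame of stand between -0.047 and 0.055 m and y of rod_nose in the frame of stand between -0.012 and 0.012 m and z of rod_nose in the frame of stand between 0.098 and 0.122 m and angle between the x axis of rod and the x axis of stand, either way round below 0.15 rad and contact force between the fingers and rod above 1 N), for 0.05 s.
At the end, for the whole second after the job is handed in: Swivel within 0.12 rad of its stop; rod nose 10 mm or more past the far bushing, shoulder 3 mm or more short of the near one, both within 10 mm of the axis, rod within 0.08 rad of it; fingers grip the rod (over 2 N), it is still (under 20 mm/s) and presses on the stand with under 6 N (value of joint swivel below 0.12 rad and x of rod_nose in the frame of stand above 0.073 m and y of rod_nose in the frame of stand between -0.01 and 0.01 m and z of rod_nose in the frame of stand between 0.1 and 0.12 m and x of rod in the frame of stand below -0.066 m and y of rod in the frame of stand between -0.01 and 0.01 m and z of rod in the frame of stand between 0.1 and 0.12 m and angle between the x axis of rod and the x axis of stand, either way round below 0.08 rad and contact force between the fingers and rod above 2 N and contact force between rod and stand below 6 N and linear speed of rod below 0.02 m/s); the arm keeps its last pose, push and grip.
It fails at once if a bystander (bowl) is shifted by more than 25 mm or tipped over (distance of bowl from where it was at the start of the episode above 0.025 m or angle between bowl's own z axis and vertical above 0.5 rad).
It fails at once if a bystander (tumbler) is shifted by more than 25 mm or tipped over (distance of tumbler from where it was at the start of the episode above 0.025 m or angle between tumbler's own z axis and vertical above 0.5 rad).
It fails at once if a bystander (honey pot) is shifted by more than 25 mm or tipped over (distance of honey_pot from where it was at the start of the episode above 0.025 m or angle between honey_pot's own z axis and vertical above 0.5 rad).
It fails at once if a bystander (strainer) is shifted by more than 25 mm or tipped over (distance of strainer from where it was at the start of the episode above 0.025 m or angle between strainer's own z axis and vertical above 0.5 rad).
It also fails if it takes over 58 s, if anything falls off the work surface, if the arm or the gripper's body presses on something with over 40 N, if the wrist force passes 120 N, or if a joint passes its speed limit or range.

### The arm

A 6-joint arm with a two-finger parallel gripper is mounted at the origin on the work surface. World frame = base frame: x ahead of the robot, y to its left, z up, the work surface at z = 0. Lengths are in m, angles in rad, forces in N, time in s.
With the tool pointing down it reaches from about 0.35 to 0.975 m from the base axis. Payload 17.4 kg.
Tool frame: the origin (TCP) lies between the finger pads; the fingertips stand 25 mm ahead of it and the grasp point (between the pads) lies 6 mm ahead of it; z points along the fingers, y is the line along which they close (so a half turn about z gives the same grasp; the last joint's range is limited). The gripper opens to 85 mm and grips with 20 to 120 N. Pads are 22 mm wide; open, the fingers measure 114 mm over their backs; the gripper's body (76 mm by 85 mm) begins 54 mm behind the grasp point. The pads swing forward as they close: fully open they stand 13 mm farther back than shut.
Start: joints at [-1.224, 0.116, 1.442, -0, 1.584, -0.038], TCP at [0.253, -0.626, 0.217] pointing down, gripper open.
Joint ranges: [-2.83, 2.83], [-0.83, 2.19], [0.07, 2.5], [-1.14, 4.28], [0.01, 3], [-2.97, 2.97]. Speed limits (rad/s): [1.89, 1.89, 2.22, 3.14, 3.14, 3.14].

### API

Orientations are given as [roll, pitch, yaw] about the fixed x, y, z axes, in that order (R = Rz(yaw) Ry(pitch) Rx(roll)).
In Python, from cell import ctrl gives the robot as it stands. The module is installed in compiled form; this text tells all that it offers.
- The arm moves only by the tool arm_command, never from a script. Its arguments are lists of equal length, an entry for each row: "travel": the shift along the tool's x, y, z in mm, a list of three; "turn": the turn, a rotation vector about the tool's x, y, z in rad, a list of three. A call has 1 to 20 rows; each row is the pose to reach, as a shift and turn from the pose commanded when the call began, along the tool's axes at that moment; what a row does not reach only later rows make up. A row lasts 1/8 s, in which the tool goes at most 62.5 mm and 10.7 degrees, less where a joint would pass 70% of its speed; a pose out of reach is approached as far as the arm can. A call with a gripper value outside its range is refused whole. "fingers" is the closure, from 0 (fully open) to 1 (shut), set as the call begins (left out, the last holds). The fingers move at their own pace and stop on an object; "newtons" is the grip in N (left out, the last holds). Time passes only in rows, so rows that repeat a pose let the fingers close. It gives the time, the measured TCP pose, the force, the opening and the grip force at its end, in the units of the state.
- ctrl.get_state(): the state, without advancing time (a new reading comes with each control period).
- ctrl.get_image(name): name is "scene" or "top" or "wrist"; returns (picture, depth): 384x512x3 uint8, blue, green, red; 384x512 float32, m along the optical axis (not along the pixel's ray), 0 where there is no reading.
- ctrl.calibration(name): a dict with "fx", "fy", "cx", "cy" (pixels), "eye" and "orientation" of the camera in the world; the wrist camera has in their place "tool_from_camera" (4x4, takes a point from camera to tool coordinates, whose origin is the TCP and whose axes are the flange's). Camera axes: x right, y down, z forward; pixel columns grow to the right and rows downward; lengths in m; the calibration is good to about 2 mm. A picture is of the moment at which its call begins: read the wrist's pose just before it. calibration takes no time and is no camera call.
- ctrl.finish_job(): hands the job in; it is judged then, once.
The state is a dict: "clock": time; "joint_pos": joint angles; "dq": joint speeds; "joint_torque": joint torques, N m; "tool_pos": TCP position; "tcp_rot": TCP orientation; "contact_force": force on the tool from outside, world axes, zero at the start; "wrist_torque": the same for the moment, N m; "grip_width": finger opening in m; "finger_force": force on a finger pad.
Only numpy, scipy, OpenCV 4.12 (cv2) and the standard library are available. Lean on these libraries where they do the work, as an engineer would, in place of code of your own. Each camera call takes 0.05 s, during which the arm holds its last target. There are 200 camera calls.

## Working session

There is one attempt and no reset: what is moved stays moved. The work goes in short steps, Python scripts to look and compute and a tool call to move; the robot and the scene stay as the last step left them, time stands still between calls to the robot, and variables do not carry over. Pictures are saved under pics/ and viewed, at most 10 in all, crops included, and the job is handed in when it is done.

Besides the shell and the picture viewer there is one more tool, called after "Call:" in YAML: its name, and indented under it one key for each argument. arm_command: Moves the arm, as the interface text tells. Its arguments: {"type":"object","properties":{"travel":{"type":"array"},"turn":{"type":"array"},"fingers":{"type":"number"},"newtons":{"type":"number"}},"required":["travel","turn"]}

```bash
mkdir -p pics && cat > h.py <<'E'
import numpy as np, cv2
from scipy.spatial.transform import Rotation as R
from cell import ctrl
def T_cam(name, st=None):
    c=ctrl.calibration(name)
    if name=="wrist":
        T=np.eye(4);T[:3,:3]=R.from_euler('xyz',st["tcp_rot"]).as_matrix();T[:3,3]=st["tool_pos"]
        return c,T@np.array(c["tool_from_camera"])
    T=np.eye(4);o=np.array(c["orientation"])
    T[:3,:3]=o if o.shape==(3,3) else R.from_euler('xyz',o).as_matrix()
    T[:3,3]=c["eye"];return c,T
def cloud(name):
    st=ctrl.get_state();im,d=ctrl.get_image(name);c,T=T_cam(name,st)
    v,u=np.mgrid[:d.shape[0],:d.shape[1]]
    P=np.stack([(u-c["cx"])/c["fx"]*d,(v-c["cy"])/c["fy"]*d,d],-1)@T[:3,:3].T+T[:3,3]
    P[d==0]=np.nan
    return im,P
E
python3 - <<'E'
from h import *
for n in("scene","top"):
    c=ctrl.calibration(n);print(n,c)
    im,P=cloud(n);cv2.imwrite(f"pics/{n}0.png",im);np.save(f"{n}.npy",P)
print(ctrl.get_state())
E
```

```text
scene {'fx': 483.60037776031555, 'fy': 483.60037776031555, 'cx': 258.28853067681746, 'cy': 189.77070615171422, 'eye': array([ 1.37415352, -0.52676543,  0.92862501]), 'orientation': array([-2.27920613,  0.0039952 ,  0.98837539])}
top {'fx': 448.01594669789716, 'fy': 448.01594669789716, 'cx': 260.96211163149064, 'cy': 193.53194225773515, 'eye': array([ 0.35814209, -0.01762508,  1.40752765]), 'orientation': array([-2.95371757e+00,  3.94935951e-04, -1.55831335e+00])}
{'clock': 0.1, 'joint_pos': array([-1.22377899e+00,  1.16450904e-01,  1.44219058e+00, -2.19573860e-05,
        1.58401556e+00, -3.77951093e-02]), 'dq': array([-0.00083405, -0.00293064, -0.00197382, -0.0011931 , -0.00130055,
        0.00115818]), 'joint_torque': array([-2.44938365e-04, -7.33669353e+01, -6.33789182e+01, -1.38990154e-04,
        5.25051539e-03, -3.30232353e-06]), 'tool_pos': array([ 0.25330997, -0.62546498,  0.21593222]), 'tcp_rot': array([-3.14052820e+00, -1.82789664e-05,  3.84812159e-01]), 'contact_force': array([-0.31981868,  0.12048119,  0.28924912]), 'wrist_torque': array([-0.02663811,  0.06053116, -0.03622842]), 'finger_force': 0.0, 'grip_width': 0.08495526814941398}
```

View pics/scene0.png

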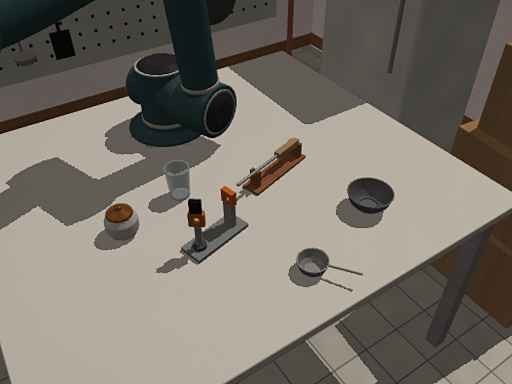

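View pics/top0.png

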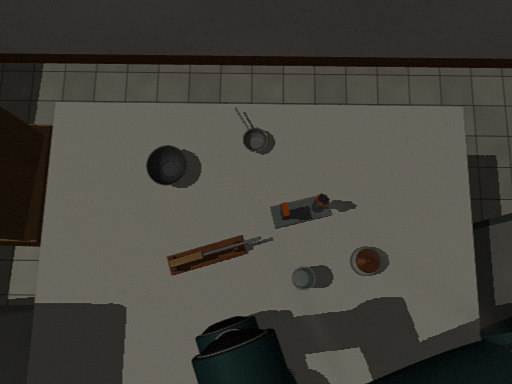

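The scene picture shows the stand at about (215,235), with the far bushing and black tab at (196,205) and the near bushing at (229,197). The cradle and rod are at (275,170). In the top view the handle is near (185,260), the near bushing at (286,210) and the tab at (322,200). Next I measure these from depth.

```bash
python3 - <<'E'
from h import *
def show(l,q):
    if len(q)<5: print(l,len(q));return
    r=cv2.minAreaRect((q[:,:2]*1000).astype(np.float32))
    print(l,len(q),'mean',q.mean(0).round(4),'zmin/max',np.percentile(q[:,2],[2,98]).round(3),'rect c',np.round(r[0],1),'size',np.round(r[1],1),'ang',round(r[2],2))
for n,(box) in {"top":dict(stand=(265,340,185,235),crad=(160,280,228,280)),"scene":dict(stand=(178,252,180,262),crad=(232,310,132,198))}.items():
    im=cv2.imread(f"pics/{n}0.png");P=np.load(f"{n}.npy");hsv=cv2.cvtColor(im,cv2.COLOR_BGR2HSV)
    def sub(b):
        s=np.s_[b[2]:b[3],b[0]:b[1]];return P[s].reshape(-1,3),hsv[s].reshape(-1,3)
    p,h=sub(box["stand"]);ok=np.isfinite(p[:,2])
    z=p[:,2]
    org=ok&(h[:,1]>170)&(h[:,0]<15)&(z>.08)&(z<.14)
    tab=ok&(z>.14)&(z<.19)
    tabt=ok&(z>.163)&(z<.18)
    plate=ok&(z>.006)&(z<.02)
    for l,m in dict(org=org,tab=tab,tabtop=tabt,plate=plate).items(): show(n+' '+l,p[m])
    show(n+' orgtop',p[org&(z>.123)])
    p,h=sub(box["crad"]);z=p[:,2];ok=np.isfinite(z)
    show(n+' base',p[ok&(z>.005)&(z<.02)])
    show(n+' handle/rod z>.045',p[ok&(z>.045)&(z<.1)])
    show(n+' handletop',p[ok&(z>.066)&(z<.1)])
    np.save(n+"_rod.npy",p[ok&(z>.045)&(z<.1)])
    big=cv2.resize(im[175:285,155:345] if n=="top" else im[125:265,170:315],None,fx=4,fy=4,interpolation=cv2.INTER_CUBIC);cv2.imwrite(f"pics/{n}_big.png",big[:600,:800])
E
```

```text
top org 105 mean [ 0.559  -0.1005  0.1256] zmin/max [0.099 0.135] rect c [ 570.8 -135.5] size [ 39.5 126. ] ang 15.49
top tab 76 mean [ 0.5822 -0.1877  0.1647] zmin/max [0.141 0.174] rect c [ 583.1 -188.6] size [28.5 15.4] ang 50.12
top tabtop 55 mean [ 0.5835 -0.1887  0.1702] zmin/max [0.165 0.175] rect c [ 583.4 -188.9] size [28.5 14.6] ang 50.12
top plate 1024 mean [ 0.5658 -0.1318  0.0121] zmin/max [0.006 0.018] rect c [ 575.6 -146.7] size [156.7 232.9] ang 0.59
top orgtop 87 mean [ 0.5589 -0.0931  0.13  ] zmin/max [0.124 0.136] rect c [ 570.8 -135.6] size [ 39.5 125.6] ang 15.49
top base 1192 mean [0.4316 0.1324 0.0097] zmin/max [0.005 0.016] rect c [434.3 113.9] size [157.3 372.4] ang 0.71
top handle/rod z>.045 547 mean [0.4293 0.1521 0.0669] zmin/max [0.053 0.076] rect c [434.7 121.9] size [ 41.7 278.2] ang 15.18
top handletop 319 mean [0.4219 0.1777 0.0706] zmin/max [0.066 0.077] rect c [439.3 124.4] size [ 29.4 273.2] ang 15.79
scene org 421 mean [ 0.5724 -0.1379  0.1152] zmin/max [0.093 0.134] rect c [ 572.  -140.6] size [ 42.8 136.1] ang 16.47
scene tab 173 mean [ 0.5859 -0.191   0.1597] zmin/max [0.142 0.174] rect c [ 582.7 -189.5] size [30.  16.1] ang 55.49
scene tabtop 74 mean [ 0.5842 -0.1909  0.1699] zmin/max [0.164 0.174] rect c [ 582.7 -189.7] size [30.  14.3] ang 51.41
scene plate 1285 mean [ 0.5616 -0.1309  0.0131] zmin/max [0.007 0.018] rect c [ 503.4 -107.2] size [209.6 316.5] ang 57.2
scene orgtop 160 mean [ 0.5713 -0.1334  0.1296] zmin/max [0.123 0.136] rect c [ 572.  -140.4] size [ 38.5 135.6] ang 15.48
scene base 1208 mean [0.4191 0.1561 0.0103] zmin/max [0.005 0.017] rect c [381.1 169.1] size [253.4 336.2] ang 55.99
scene handle/rod z>.045 516 mean [0.4333 0.1456 0.0653] zmin/max [0.048 0.075] rect c [441.2 123.7] size [ 43.9 284.2] ang 18.98
scene handletop 252 mean [0.4259 0.1616 0.0708] zmin/max [0.066 0.076] rect c [435.2 124.4] size [ 34.1 277.4] ang 14.73
```

View pics/top_big.png

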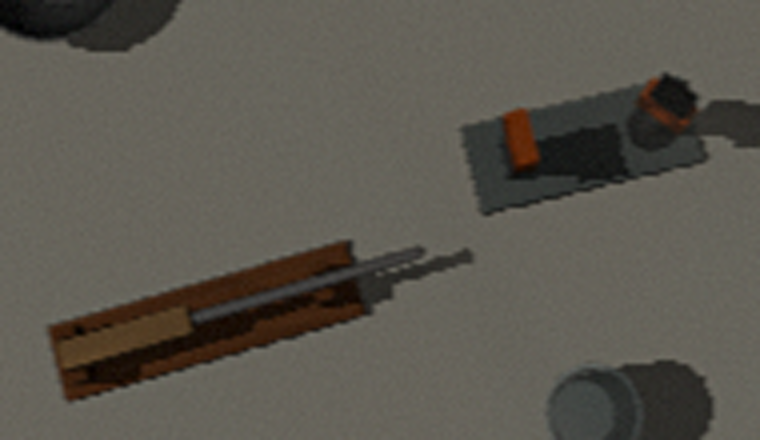

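The crop shows the tab at crop (672,98), which is turned, the near bushing at (521,140), and the handle running from (60,355) to (190,318). I'll refine the positions and plan the first move.

```bash
cat >> h.py <<'E'
def plan(pos,yaw):
    st=ctrl.get_state();R0=R.from_euler('xyz',st["tcp_rot"]);Rt=R.from_euler('xyz',[np.pi,0,yaw])
    print("travel mm",(R0.inv().apply(np.array(pos)-st["tool_pos"])*1000).round(1),"turn",(R0.inv()*Rt).as_rotvec().round(3))
def axis(q):
    m=q.mean(0);w,v=np.linalg.eigh(np.cov((q-m).T));d=v[:,-1];return m,d
E
python3 - <<'E'
from h import *
print(ctrl.calibration("wrist"))
for n,b in {"top":(265,340,185,235),"scene":(178,252,180,262)}.items():
    im=cv2.imread(f"pics/{n}0.png");P=np.load(f"{n}.npy");hsv=cv2.cvtColor(im,cv2.COLOR_BGR2HSV)
    s=np.s_[b[2]:b[3],b[0]:b[1]];p=P[s].reshape(-1,3);h=hsv[s].reshape(-1,3);z=p[:,2]
    q=p[(h[:,1]>150)&(h[:,0]<15)&(z>.124)&(z<.14)&(p[:,1]>-.13)]
    print(n,len(q),'near',cv2.minAreaRect((q[:,:2]*1000).astype(np.float32)),np.median(q[:,2]))
    q=p[(z>.163)&(z<.18)]; m,d=axis(q[:,:2]);print('tab',m,np.degrees(np.arctan2(d[1],d[0])))
    r=np.load(n+"_rod.npy");
    m,d=axis(r[:,:2]);print('rodall',m,np.degrees(np.arctan2(d[1],d[0])))
plan([.575,-.17,.30],0.385+.49)
E
```

```text
{'fx': 341.9745666470968, 'fy': 341.9745666470968, 'cx': 256.87502546628434, 'cy': 194.55893943759025, 'tool_from_camera': array([[-2.36204098e-04, -9.54896516e-01, -2.96938693e-01,
         7.66253046e-02],
       [ 9.99999972e-01, -2.24820441e-04, -7.24857888e-05,
         1.06763841e-03],
       [ 2.45853910e-06, -2.96938702e-01,  9.54896543e-01,
        -1.57387994e-01],
       [ 0.00000000e+00,  0.00000000e+00,  0.00000000e+00,
         1.00000000e+00]])}
top 77 near ((556.3953247070312, -82.56378173828125), (40.04191589355469, 15.640795707702637), 15.475325584411621) 0.12994032088051832
tab [ 0.58353904 -0.18872225] 53.62073946273971
rodall [0.42925255 0.15211283] 107.07818049466768
scene 85 near ((556.265380859375, -83.394287109375), (38.6575813293457, 17.141536712646484), 14.098432540893555) 0.13074391938842178
tab [ 0.5841753  -0.19092645] 53.910556522640114
rodall [0.43334686 0.14558025] 105.97830692433924
travel mm [ 469.1 -301.5  -83.7] turn [-0.001 -0.    -0.49 ]
```

Call:
arm_command:
  travel:
    - [0,0,-35]
    - [100,-60,-35]
    - [200,-120,-35]
    - [300,-180,-35]
    - [400,-240,-35]
    - [470,-280,-35]
    - [470,-280,-35]
    - [470,-280,-35]
    - [470,-280,-35]
    - [470,-280,-35]
    - [470,-280,-35]
    - [470,-280,-35]
    - [470,-280,-35]
  turn:
    - [0,0,0]
    - [0,0,-0.1]
    - [0,0,-0.2]
    - [0,0,-0.3]
    - [0,0,-0.4]
    - [0,0,-0.54]
    - [0,0,-0.54]
    - [0,0,-0.54]
    - [0,0,-0.54]
    - [0,0,-0.54]
    - [0,0,-0.54]
    - [0,0,-0.54]
    - [0,0,-0.54]

```text
clock: 1.72
tool_pos: [0.5834, -0.1906, 0.2516]
tcp_rot: [3.142, 0.0, 0.924]
contact_force: [-0.5, 0.4, 0.3]
grip_width: 0.0852
finger_force: 0.0
```

```bash
cat > w.py <<'E'
from h import *
import sys
im,P=cloud("wrist");cv2.imwrite(f"pics/w{sys.argv[1]}.png",im)
hsv=cv2.cvtColor(im,cv2.COLOR_BGR2HSV).reshape(-1,3);p=P.reshape(-1,3);z=p[:,2]
near=np.hypot(p[:,0]-.5837,p[:,1]+.1895)<.03
q=p[near&(z>.162)&(z<.18)];m,d=axis(q[:,:2]);r=cv2.minAreaRect((q[:,:2]*1000).astype(np.float32))
print('tab',len(q),m,np.median(q[:,2]),np.degrees(np.arctan2(d[1],d[0])),r)
near=np.hypot(p[:,0]-.5563,p[:,1]+.083)<.035
q=p[near&(z>.124)&(z<.14)]
if len(q)>5:print('near',len(q),cv2.minAreaRect((q[:,:2]*1000).astype(np.float32)),np.median(q[:,2]))
E
python3 w.py 1; python3 -c "
from h import *
s=ctrl.get_state();print(s['clock'],s['tool_pos'],s['tcp_rot'],s['joint_pos'].round(2))
plan([.5837,-.1895,.165],.937)"
```

```text
tab 769 [ 0.58421963 -0.18799252] 0.1698591481654584 54.11761361825646 ((583.3843994140625, -188.64474487304688), (29.5003662109375, 14.021092414855957), 53.26129913330078)
near 1183 ((556.3814697265625, -82.71178436279297), (40.33762741088867, 16.39913558959961), 13.942730903625488) 0.13002269393178073
1.775 [ 0.58338546 -0.19062316  0.25167598] [3.14148620e+00 7.75300668e-05 9.23471391e-01] [-0.36 -0.02  1.53 -0.    1.64  0.29]
travel mm [ 1.1 -0.4 86.7] turn [ 0.     0.    -0.014]
```

Call:
arm_command:
  travel:
    - [1,-1,40]
    - [1,-1,70]
    - [1,-1,87]
    - [1,-1,87]
    - [1,-1,87]
  turn:
    - [0,0,-0.01]
    - [0,0,-0.01]
    - [0,0,-0.01]
    - [0,0,-0.01]
    - [0,0,-0.01]
  fingers: 0

```text
clock: 2.4
tool_pos: [0.5841, -0.1886, 0.1661]
tcp_rot: [3.14, -0.001, 0.935]
contact_force: [-0.7, 0.0, -0.2]
grip_width: 0.0853
finger_force: 0.0
```

Call:
arm_command:
  travel:
    - [0,0,0]
    - [0,0,0]
    - [0,0,0]
    - [0,0,0]
    - [0,0,0]
    - [0,0,0]
    - [0,0,0]
    - [0,0,0]
  turn:
    - [0,0,0]
    - [0,0,0]
    - [0,0,0]
    - [0,0,0]
    - [0,0,0]
    - [0,0,0]
    - [0,0,0]
    - [0,0,0]
  fingers: 1
  newtons: 30

```text
clock: 3.4
tool_pos: [0.5837, -0.1883, 0.1646]
tcp_rot: [-3.142, 0.0, 0.935]
contact_force: [-0.5, 0.6, -0.0]
grip_width: -0.0002
finger_force: 0.0
```

The fingers shut on nothing, so I'm checking the view.

```bash
python3 w.py 2; python3 - <<'E'
from h import *
s=ctrl.get_state();print(s['grip_width'],s['finger_force'])
im,_=ctrl.get_image("scene");w=cv2.imread("pics/w2.png")
a=cv2.resize(im[140:280,160:300],None,fx=2.74,fy=2.74);cv2.imwrite("pics/c2.png",np.hstack([a[:384],cv2.resize(w,(400,300)).copy() if 0 else w[:a[:384].shape[0],:416]]))
E
```

```text
tab 652 [ 0.58998742 -0.18004513] 0.16962126501316088 149.28666318539203 ((588.4644165039062, -182.11679077148438), (13.324003219604492, 13.390520095825195), 53.656131744384766)
near 2541 ((556.3961181640625, -82.71580505371094), (40.67257308959961, 16.73152732849121), 13.88281536102295) 0.12996170902048113
4.108397336617925e-05 0.0
```

View pics/c2.png

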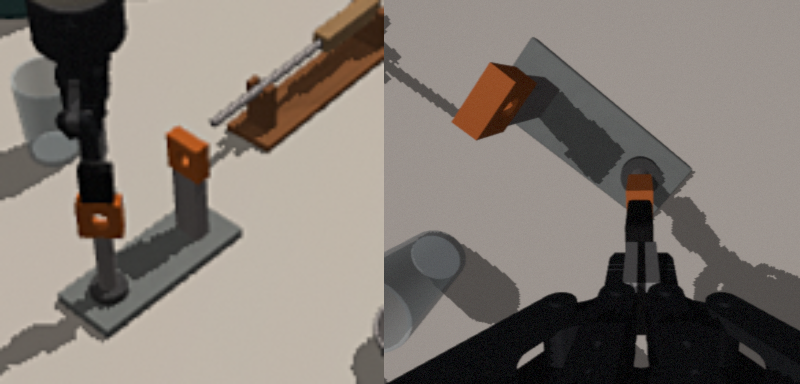

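The left half shows the gripper down at the tab. In the right half the pads appear to meet at about (642,262), behind the visible half of the tab at (640,215). I'll check the heights of the pad pixels.

```bash
python3 - <<'E'
from h import *
st=ctrl.get_state();im,P=cloud("wrist")
R0=R.from_euler('xyz',st["tcp_rot"])
for v in range(190,330,8):
    q=(R0.inv().apply(P[v,[240,248,256,264]]-st["tool_pos"])*1000).round(0)
    print(v,q.astype(int).tolist(),im[v,248].tolist())
print(st["joint_torque"].round(2),st["wrist_torque"],st["contact_force"])
w=im[150:384,130:390];cv2.imwrite("pics/w3.png",cv2.resize(w,None,fx=2.5,fy=2.5))
E
```

```text
190 [[-16, -15, 152], [19, -4, 36], [19, 1, 35], [19, 5, 35]] [20, 53, 103]
198 [[-24, -15, 152], [14, -4, 34], [14, 1, 35], [14, 6, 34]] [37, 77, 146]
206 [[-32, -15, 153], [14, -4, 20], [14, 1, 21], [13, 5, 22]] [5, 11, 7]
214 [[-45, -16, 165], [14, -3, 9], [14, 1, 8], [14, 5, 8]] [1, 6, 2]
222 [[-53, -16, 165], [14, -3, -3], [14, 1, -3], [14, 5, -3]] [7, 4, 6]
230 [[-62, -16, 164], [11, -3, -6], [11, 1, -6], [11, 5, -6]] [14, 7, 11]
238 [[-71, -16, 164], [7, -3, -6], [6, 1, -5], [6, 5, -5]] [21, 21, 24]
246 [[-80, -16, 165], [11, -3, -23], [11, 1, -24], [11, 4, -24]] [61, 61, 64]
254 [[7, -6, -23], [11, -2, -31], [11, 1, -32], [11, 4, -30]] [63, 62, 64]
262 [[11, -5, -38], [11, -2, -38], [11, 1, -38], [11, 4, -38]] [62, 62, 64]
270 [[11, -5, -44], [11, -2, -44], [12, 1, -44], [11, 4, -43]] [65, 64, 66]
278 [[11, -5, -50], [12, -2, -50], [11, 1, -49], [11, 4, -50]] [64, 63, 63]
286 [[12, -4, -56], [10, -2, -53], [10, 1, -53], [10, 4, -53]] [51, 50, 49]
294 [[12, -4, -61], [12, -2, -61], [7, 1, -52], [12, 4, -61]] [17, 6, 3]
302 [[12, -4, -66], [12, -1, -66], [3, 1, -52], [10, 4, -63]] [20, 18, 14]
310 [[12, -4, -69], [10, -1, -67], [0, 1, -53], [9, 4, -65]] [2, 2, 2]
318 [[12, -4, -73], [7, -1, -67], [-3, 1, -53], [3, 4, -61]] [0, 0, 0]
326 [[17, -3, -82], [1, -2, -63], [-7, 1, -52], [1, 4, -63]] [16, 13, 16]
[  0.   -62.44 -62.35  -0.     0.     0.  ] [-0.04292276 -0.01031729  0.0161737 ] [ 0.06313344  0.20683086 -0.37028136]
```

View pics/w3.png

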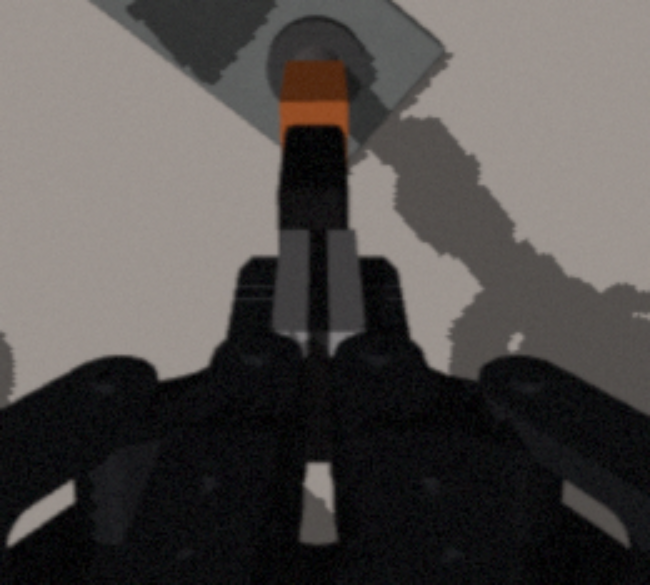

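The wrist view shows the shut fingertips at crop (318,230), which is about 20 mm short of the TCP as reported. The real pads therefore sit about 44 mm farther back than stated, and the tab lies clear below them. I'll reopen, go 48 mm lower and grip again.

Call:
arm_command:
  travel:
    - [0,0,0]
    - [0,0,0]
    - [0,0,0]
    - [0,0,0]
    - [0,0,0]
    - [0,0,20]
    - [0,0,40]
    - [0,0,48]
    - [0,0,48]
  turn:
    - [0,0,0]
    - [0,0,0]
    - [0,0,0]
    - [0,0,0]
    - [0,0,0]
    - [0,0,0]
    - [0,0,0]
    - [0,0,0]
    - [0,0,0]
  fingers: 0

```text
clock: 4.68
tool_pos: [0.5833, -0.1882, 0.1155]
tcp_rot: [-3.14, 0.0, 0.935]
contact_force: [-0.5, -0.5, 0.1]
grip_width: 0.0855
finger_force: 0.0
```

Call:
arm_command:
  travel:
    - [0,0,0]
    - [0,0,0]
    - [0,0,0]
    - [0,0,0]
    - [0,0,0]
    - [0,0,0]
    - [0,0,0]
    - [0,0,0]
  turn:
    - [0,0,0]
    - [0,0,0]
    - [0,0,0]
    - [0,0,0]
    - [0,0,0]
    - [0,0,0]
    - [0,0,0]
    - [0,0,0]
  fingers: 1
  newtons: 30

```text
clock: 5.68
tool_pos: [0.5832, -0.1878, 0.117]
tcp_rot: [-3.14, 0.0, 0.935]
contact_force: [-8.4, 5.6, 6.7]
grip_width: 0.0136
finger_force: 31.8
```

Call:
arm_command:
  travel:
    - [0,0,0]
    - [0,0,0]
    - [0,0,0]
    - [0,0,0]
    - [0,0,0]
    - [0,0,0]
    - [0,0,0]
    - [0,0,0]
    - [0,0,0]
  turn:
    - [0,0,0.12]
    - [0,0,0.24]
    - [0,0,0.36]
    - [0,0,0.48]
    - [0,0,0.58]
    - [0,0,0.65]
    - [0,0,0.69]
    - [0,0,0.7]
    - [0,0,0.7]

```text
clock: 6.8
tool_pos: [0.5836, -0.1884, 0.1169]
tcp_rot: [3.141, 0.0, 0.236]
contact_force: [-6.0, -0.6, 5.6]
grip_width: 0.0133
finger_force: 34.0
```

```bash
python3 -c "
from h import *
s=ctrl.get_state();print(s['contact_force'],s['wrist_torque'],s['tcp_rot'],s['grip_width'])"
```

```text
[-6.01343049 -0.58364916  5.62169894] [-0.13507998  0.84022716  0.55597742] [3.14131877e+00 2.94042700e-04 2.35800204e-01] 0.013349993419492388
```

Call:
arm_command:
  travel:
    - [0,0,0]
    - [0,0,0]
    - [0,0,0]
    - [0,0,0]
    - [0,0,0]
    - [0,0,-30]
    - [0,0,-80]
    - [0,0,-130]
    - [0,0,-130]
    - [0,0,-130]
  turn:
    - [0,0,0]
    - [0,0,0]
    - [0,0,0]
    - [0,0,0]
    - [0,0,0]
    - [0,0,0]
    - [0,0,0]
    - [0,0,0]
    - [0,0,0]
    - [0,0,0]
  fingers: 0

```text
clock: 8.05
tool_pos: [0.5836, -0.1882, 0.246]
tcp_rot: [-3.141, 0.0, 0.235]
contact_force: [0.0, -1.1, -0.4]
grip_width: 0.0849
finger_force: 0.0
```

```bash
python3 w.py 4; python3 - <<'E'
from h import *
r=np.load("top_rod.npy");d=np.array([np.cos(np.radians(-75)),np.sin(np.radians(-75))])
for n in("top","scene"):
    r=np.load(n+"_rod.npy");t=r[:,:2]@d
    for a in np.arange(t.min(),t.max(),.02):
        q=r[(t>=a)&(t<a+.02)];print(n,round(a,3),len(q),q.mean(0).round(4),np.ptp(q[:,:2]@[-d[1],d[0]]).round(3))
E
```

```text
tab 798 [ 0.58490668 -0.1887586 ] 0.16978627350619663 -165.5406612568089 ((583.6117553710938, -188.91395568847656), (29.971118927001953, 13.840934753417969), 13.5531644821167)
near 1030 ((556.7227172851562, -82.52140045166016), (40.15274429321289, 17.26068115234375), 13.236577987670898) 0.12997022043670636
top -0.144 88 [0.4002 0.2468 0.0657] 0.042
top -0.124 57 [0.406  0.2274 0.0703] 0.022
top -0.104 54 [0.4122 0.208  0.07  ] 0.022
top -0.084 54 [0.4179 0.1886 0.0709] 0.022
top -0.064 53 [0.4241 0.1697 0.0707] 0.022
top -0.044 27 [0.4289 0.1525 0.0642] 0.015
top -0.024 22 [0.4359 0.1322 0.0644] 0.009
top -0.004 23 [0.4414 0.1128 0.0634] 0.01
top 0.016 22 [0.4477 0.0941 0.0634] 0.01
top 0.036 40 [0.4538 0.0715 0.0645] 0.028
top 0.056 42 [0.4579 0.0576 0.0637] 0.03
top 0.076 23 [0.465  0.0358 0.064 ] 0.009
top 0.096 22 [0.4709 0.0165 0.0655] 0.01
top 0.116 20 [ 0.4766 -0.0016  0.0633] 0.008
scene -0.146 69 [0.4068 0.2493 0.0625] 0.044
scene -0.126 46 [0.4077 0.2301 0.0687] 0.026
scene -0.106 45 [0.4141 0.2109 0.0687] 0.023
scene -0.086 51 [0.4193 0.1918 0.0684] 0.025
scene -0.066 58 [0.4246 0.1707 0.0673] 0.025
scene -0.046 29 [0.4294 0.1556 0.0668] 0.02
scene -0.026 18 [0.434  0.1334 0.0642] 0.009
scene -0.006 18 [0.4406 0.1141 0.0648] 0.012
scene 0.014 19 [0.4468 0.0947 0.0646] 0.007
scene 0.034 29 [0.4555 0.0731 0.064 ] 0.029
scene 0.054 70 [0.4592 0.0596 0.0601] 0.032
scene 0.074 18 [0.4631 0.0387 0.0649] 0.011
scene 0.094 23 [0.4699 0.0191 0.0653] 0.008
scene 0.114 22 [ 0.4762 -0.001   0.0652] 0.012
scene 0.134 1 [ 0.4804 -0.013   0.0647] 0.0
```

```bash
python3 -c "
from h import *
plan([.4123,.2073,.19],1.869)"
```

```text
travel mm [ -74.3 -424.4   55.8] turn [-0.002  0.    -1.634]
```

Call:
arm_command:
  travel:
    - [-8,-45,0]
    - [-17,-90,0]
    - [-25,-140,0]
    - [-34,-190,0]
    - [-42,-240,0]
    - [-50,-290,0]
    - [-60,-340,0]
    - [-68,-390,0]
    - [-74,-424,10]
    - [-74,-424,40]
    - [-74,-424,56]
    - [-74,-424,56]
    - [-74,-424,56]
  turn:
    - [0,0,-0.17]
    - [0,0,-0.34]
    - [0,0,-0.51]
    - [0,0,-0.68]
    - [0,0,-0.85]
    - [0,0,-1.02]
    - [0,0,-1.19]
    - [0,0,-1.36]
    - [0,0,-1.53]
    - [0,0,-1.63]
    - [0,0,-1.63]
    - [0,0,-1.63]
    - [0,0,-1.63]

```text
clock: 9.72
tool_pos: [0.4135, 0.2066, 0.1914]
tcp_rot: [3.141, -0.0, 1.863]
contact_force: [0.2, 0.0, -0.6]
grip_width: 0.0854
finger_force: 0.0
```

```bash
cat > rod.py <<'E'
from h import *
im,P=cloud("wrist");st=ctrl.get_state()
p=P.reshape(-1,3);d=np.array([.294,-.956]);n=np.array([.956,.294])
s=(p[:,:2]-[.4123,.2073])@d;o=(p[:,:2]-[.4123,.2073])@n
for a in np.arange(-.03,.24,.02):
    q=(s>a)&(s<a+.02)&(abs(o)<.02)&(p[:,2]>.052)&(p[:,2]<.085)
    if q.sum()>8:
        oo=o[q&(p[:,2]>np.percentile(p[q,2],50))]
        print(round(a,2),q.sum(),'off mid mm',round(500*(np.percentile(o[q],2)+np.percentile(o[q],98)),1),'w',round(1000*np.ptp(np.percentile(o[q],[2,98])),1),'z',np.percentile(p[q,2],90).round(4))
q=(abs(o)<.008)&(p[:,2]>.05)&(p[:,2]<.08);print('nose s',s[q].max())
q=(abs(o)<.009)&(p[:,2]>.0672)&(p[:,2]<.08)&(s<.07);print('shoulder s',np.percentile(s[q],99.5))
cv2.imwrite("pics/rod.png",im);plan([.4123,.2073,.022],1.869)
E
python3 rod.py
```

```text
-0.03 636 off mid mm -0.3 w 21.3 z 0.0719
-0.01 596 off mid mm -0.1 w 21.0 z 0.0718
0.01 571 off mid mm -0.3 w 21.5 z 0.0719
0.03 498 off mid mm -0.1 w 21.1 z 0.0719
0.05 204 off mid mm -0.3 w 9.3 z 0.0653
0.07 210 off mid mm -0.4 w 9.4 z 0.0654
0.09 202 off mid mm -0.6 w 9.6 z 0.0653
0.11 189 off mid mm -0.7 w 9.7 z 0.0651
0.13 443 off mid mm -0.6 w 28.7 z 0.0655
0.15 279 off mid mm -0.5 w 27.6 z 0.0656
0.17 158 off mid mm -0.8 w 9.2 z 0.0654
0.19 90 off mid mm -0.9 w 9.4 z 0.0653
nose s 0.20257060708382177
shoulder s 0.04787145402471286
travel mm [  1.   -1.2 169.5] turn [ 0.001 -0.    -0.006]
```

Call:
arm_command:
  travel:
    - [1,-1,50]
    - [1,-1,100]
    - [1,-1,140]
    - [1,-1,160]
    - [1,-1,171]
    - [1,-1,171]
    - [1,-1,171]
  turn:
    - [0,0,-0.005]
    - [0,0,-0.005]
    - [0,0,-0.005]
    - [0,0,-0.005]
    - [0,0,-0.005]
    - [0,0,-0.005]
    - [0,0,-0.005]

```text
clock: 10.65
tool_pos: [0.4125, 0.2078, 0.0208]
tcp_rot: [3.14, -0.0, 1.87]
contact_force: [0.0, -0.7, 0.4]
grip_width: 0.0855
finger_force: 0.0
```

Call:
arm_command:
  travel:
    - [0,0,0]
    - [0,0,0]
    - [0,0,0]
    - [0,0,0]
    - [0,0,0]
    - [0,0,0]
    - [0,0,0]
  turn:
    - [0,0,0]
    - [0,0,0]
    - [0,0,0]
    - [0,0,0]
    - [0,0,0]
    - [0,0,0]
    - [0,0,0]
  fingers: 1
  newtons: 60

```text
clock: 11.52
tool_pos: [0.412, 0.2076, 0.0198]
tcp_rot: [3.141, -0.0, 1.87]
contact_force: [-0.0, -0.1, 4.3]
grip_width: 0.0215
finger_force: 59.0
```

Call:
arm_command:
  travel:
    - [0,0,-15]
    - [0,0,-35]
    - [0,0,-50]
    - [0,0,-50]
    - [0,0,-50]
  turn:
    - [0,0,0]
    - [0,0,0]
    - [0,0,0]
    - [0,0,0]
    - [0,0,0]

```text
clock: 12.15
tool_pos: [0.4116, 0.2074, 0.0691]
tcp_rot: [-3.141, 0.0, 1.87]
contact_force: [0.6, 0.6, -1.6]
grip_width: 0.0215
finger_force: 58.6
```

```bash
cat > rt.py <<'E'
from h import *
import sys
near=np.array([.5566,-.0826,.110]);far=np.array([.5836,-.1889,.110]);u=(far-near)/np.linalg.norm(far-near);o=(near+far)/2
nl=np.array([-u[1],u[0],0])
def rodfit(z0=.09):
    st=ctrl.get_state();im,P=cloud("wrist");R0=R.from_euler('xyz',st["tcp_rot"])
    p=R0.inv().apply(P.reshape(-1,3)-st["tool_pos"])
    # rod region in tool frame: along -x, near y=0, z about -40
    a=(p[:,0]<-55)&(p[:,0]>-400) if 0 else (p[:,0]<-.055)&(p[:,0]>-.235)
    k=a&(abs(p[:,1])<.02)&(abs(p[:,2]+.04)<.022)
    q=p[k];rows=[]
    for x in np.arange(-.235,-.05,.01):
        s=q[(q[:,0]>x)&(q[:,0]<x+.01)]
        if len(s)>15 and np.ptp(np.percentile(s[:,1],[2,98]))<.0125:
            top=np.percentile(s[:,2],12)
            rows.append([s[:,0].mean(),np.percentile(s[:,1],[2,98]).mean(),top+.005])
    r=np.array(rows);fy=np.polyfit(r[:,0],r[:,1],1);fz=np.polyfit(r[:,0],r[:,2],1)
    print('rod rows mm',(r*1000).round(1).tolist());print('slopes y,z',fy[0].round(4),fz[0].round(4))
    return st,im,R0,fy,fz
E
python3 - <<'E'
from rt import *
st,im,R0,fy,fz=rodfit();cv2.imwrite("pics/lift.png",im)
for x in(0,-.23):
    w=R0.apply([x,np.polyval(fy,x),np.polyval(fz,x)])+st["tool_pos"];print(x,w.round(4))
print(st["tool_pos"],st["tcp_rot"],st["grip_width"],np.degrees(np.arctan2(u[1],u[0])))
E
```

```text
Traceback (most recent call last):
  File "rt.py", line 17, in rodfit
    r=np.array(rows);fy=np.polyfit(r[:,0],r[:,1],1);fz=np.polyfit(r[:,0],r[:,2],1)
                                   ~^^^^^
IndexError: too many indices for array: array is 1-dimensional, but 2 were indexed
```

```bash
python3 - <<'E'
from rt import *
w,_=ctrl.get_image("wrist");st=ctrl.get_state();s,P=cloud("scene");t,Q=cloud("top")
c=np.hstack([cv2.resize(w,(400,300)),cv2.resize(s[110:260,160:360],(400,300))]);cv2.imwrite("pics/lift.png",c)
print(st["tool_pos"])
d=np.array([.294,-.956]);n=np.array([.956,.294])
for nm,X in(("scene",P),("top",Q)):
    p=X.reshape(-1,3);s=(p[:,:2]-[.4116,.2074])@d;o=(p[:,:2]-[.4116,.2074])@n
    for a in np.arange(.03,.25,.02):
        q=(s>a)&(s<a+.02)&(abs(o)<.02)&(p[:,2]>.085)&(p[:,2]<.14)
        if q.sum()>4: print(nm,a.round(2),q.sum(),(o[q].mean()*1000).round(1),np.percentile(p[q,2],[10,50,90]).round(4))
    q=(abs(o)<.015)&(p[:,2]>.09)&(p[:,2]<.13)&(s>.03)&(s<.3);print('smax',s[q].max() if q.any() else None)
E
```

```text
[0.41150543 0.20737205 0.06886546]
scene 0.03 62 2.3 [0.1045 0.1183 0.123 ]
scene 0.05 25 2.1 [0.1109 0.1143 0.1218]
scene 0.07 18 0.7 [0.1106 0.1145 0.1173]
scene 0.09 18 0.5 [0.1106 0.1133 0.1163]
scene 0.11 19 0.3 [0.1101 0.1136 0.1164]
scene 0.13 20 0.3 [0.1101 0.1136 0.1173]
scene 0.15 21 0.0 [0.1086 0.1138 0.1173]
scene 0.17 22 0.1 [0.1102 0.1133 0.1158]
scene 0.19 20 0.3 [0.1097 0.114  0.1163]
scene 0.21 23 -0.3 [0.1088 0.113  0.1155]
smax 0.23099808301634409
top 0.05 24 0.7 [0.1122 0.1139 0.118 ]
top 0.07 25 1.0 [0.1089 0.1134 0.1177]
top 0.09 25 0.9 [0.1099 0.1139 0.1159]
top 0.11 23 0.8 [0.1092 0.1135 0.1179]
top 0.13 24 0.7 [0.1097 0.1126 0.1154]
top 0.15 24 0.9 [0.1088 0.114  0.1165]
top 0.17 24 0.9 [0.1096 0.1129 0.1156]
top 0.19 24 0.4 [0.1094 0.1139 0.1165]
top 0.21 24 0.8 [0.1097 0.1143 0.1181]
smax 0.22838084405688444
```

View pics/lift.png

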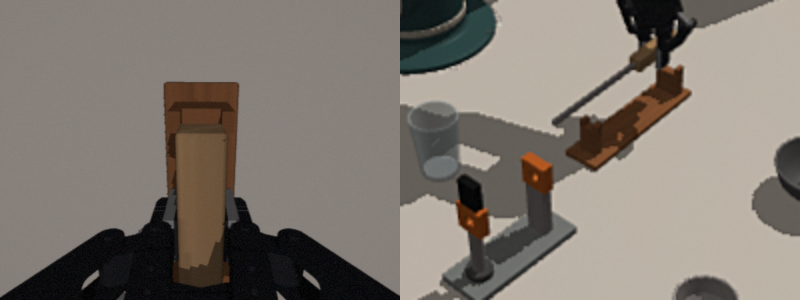

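The left half (wrist) shows the held handle at (200,200). The right half (scene) shows the rod lifted level with its nose at (557,122), and the swivelled bushing at (472,215) now facing the fixed one at (537,172).

```bash
python3 -c "
from h import *
plan([.4932,.1670,.070],1.8195)"
```

```text
travel mm [-62.7  66.1  -1.1] turn [-0.001  0.     0.05 ]
```

Call:
arm_command:
  travel:
    - [-10,11,-1]
    - [-30,30,-1]
    - [-48,50,-1]
    - [-58,61,-1]
    - [-63,66,-1]
    - [-63,66,-1]
    - [-63,66,-1]
    - [-63,66,-1]
  turn:
    - [0,0,0]
    - [0,0,0.02]
    - [0,0,0.03]
    - [0,0,0.05]
    - [0,0,0.05]
    - [0,0,0.05]
    - [0,0,0.05]
    - [0,0,0.05]

```text
clock: 13.35
tool_pos: [0.4931, 0.1671, 0.0707]
tcp_rot: [3.141, -0.0, 1.82]
contact_force: [0.1, -0.1, -0.5]
grip_width: 0.0214
finger_force: 58.7
```

```bash
cat > al.py <<'E'
from rt import *
st=ctrl.get_state();tcp=st["tool_pos"]
s=(tcp-o)@u;print('clock',st["clock"],'tcp stand',((tcp-o)@u*1000).round(1),((tcp-o)@nl*1000).round(1),tcp[2].round(4),'yaw err',(st["tcp_rot"][2]-np.pi-np.arctan2(u[1],u[0])).round(4),'nose x',(s+.2295)*1000)
for nm in("scene","top"):
    im,P=cloud(nm);cv2.imwrite(f"pics/al_{nm}.png",im)
    p=P.reshape(-1,3);hsv=cv2.cvtColor(im,cv2.COLOR_BGR2HSV).reshape(-1,3)
    x=(p-o)@u;y=(p-o)@nl;z=p[:,2]
    for a in np.arange(x[np.isfinite(x)].min()*0-.25,.14,.03):
        q=(x>a)&(x<a+.03)&(abs(y)<.015)&(z>.1)&(z<.122)&(hsv[:,1]<110)&((x<-.066)|(abs(x)<.044)|(x>.066))
        if q.sum()>5: print(nm,a.round(3),q.sum(),'y mid',(500*(np.percentile(y[q],5)+np.percentile(y[q],95))).round(1),'ztop',np.percentile(z[q],[10,50,90]).round(4),'xmax',x[q].max().round(4))
    for l,c in(("near",-.055),("far",.055)):
        q=(abs(x-c)<.016)&(abs(y)<.03)&(z>.122)&(z<.138)&(hsv[:,1]>150)&(hsv[:,0]<15)
        if q.sum()>5: print(nm,l,q.sum(),'y mid',(500*(np.percentile(y[q],2)+np.percentile(y[q],98))).round(1),'x mid',(500*(np.percentile(x[q],2)+np.percentile(x[q],98))).round(1),'z',np.median(z[q]).round(4))
E
python3 al.py; python3 - <<'E'
import cv2
im=cv2.imread("pics/al_scene.png");cv2.imwrite("pics/al1.png",cv2.resize(im[120:260,170:310],None,fx=4,fy=4,interpolation=cv2.INTER_CUBIC))
E
```

```text
clock 13.35 tcp stand -312.5 -0.0 0.0707 yaw err 0.0009 nose x -82.95686164602814
scene -0.25 28 y mid 1.1 ztop [0.1119 0.1164 0.1193] xmax -0.2221
scene -0.22 30 y mid -0.7 ztop [0.1127 0.1158 0.1188] xmax -0.1901
scene -0.19 33 y mid -0.3 ztop [0.1127 0.1163 0.1185] xmax -0.1604
scene -0.16 37 y mid 0.7 ztop [0.1124 0.1165 0.1189] xmax -0.1305
scene -0.13 34 y mid -0.4 ztop [0.1121 0.1156 0.119 ] xmax -0.1003
scene -0.1 23 y mid -0.3 ztop [0.1115 0.1158 0.1192] xmax -0.0821
scene near 96 y mid -0.6 x mid -53.3 z 0.1305
scene far 68 y mid -0.4 x mid 56.6 z 0.1295
top -0.25 36 y mid 1.1 ztop [0.1107 0.1144 0.1186] xmax -0.2202
top -0.22 36 y mid 1.0 ztop [0.1121 0.1158 0.1179] xmax -0.1906
top -0.19 34 y mid 0.6 ztop [0.1118 0.1149 0.1174] xmax -0.1604
top -0.16 33 y mid 1.0 ztop [0.1114 0.1147 0.1195] xmax -0.1308
top -0.13 36 y mid 0.7 ztop [0.1118 0.1145 0.1177] xmax -0.1005
top -0.1 19 y mid 0.9 ztop [0.1127 0.1148 0.1183] xmax -0.0829
top near 75 y mid -0.4 x mid -54.8 z 0.1302
top far 30 y mid -0.9 x mid 54.1 z 0.1293
```

View pics/al1.png

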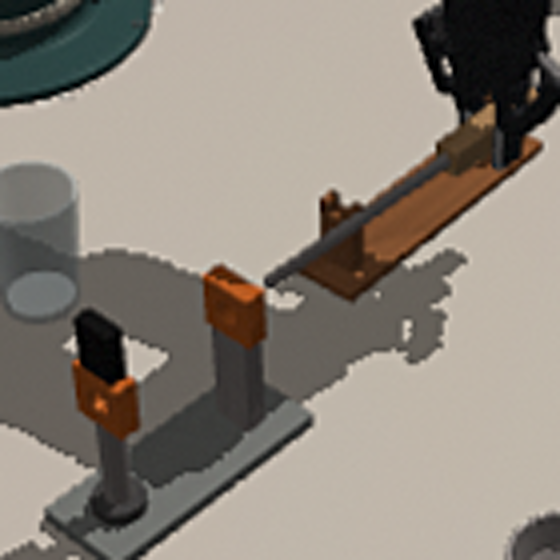

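The nose at (270,283) points at the fixed bushing at (235,305). It is level and about 1 mm to one side, so I'll correct that and insert halfway.

Call:
arm_command:
  travel:
    - [0,-1,0.5]
    - [-8,-1,0.5]
    - [-18,-1,0.5]
    - [-28,-1,0.5]
    - [-38,-1,0.5]
    - [-50,-1,0.5]
    - [-62,-1,0.5]
    - [-74,-1,0.5]
    - [-85,-1,0.5]
    - [-93,-1,0.5]
    - [-97,-1,0.5]
    - [-97,-1,0.5]
    - [-97,-1,0.5]
  turn:
    - [0,0,0]
    - [0,0,0]
    - [0,0,0]
    - [0,0,0]
    - [0,0,0]
    - [0,0,0]
    - [0,0,0]
    - [0,0,0]
    - [0,0,0]
    - [0,0,0]
    - [0,0,0]
    - [0,0,0]
    - [0,0,0]

```text
clock: 15.08
tool_pos: [0.5164, 0.0727, 0.0701]
tcp_rot: [-3.142, -0.0, 1.82]
contact_force: [-0.3, 0.2, -0.3]
grip_width: 0.0212
finger_force: 58.7
```

```bash
python3 al.py
```

```text
clock 15.075 tcp stand -215.3 -0.8 0.0701 yaw err 0.0005 nose x 14.232282418250753
scene -0.22 18 y mid 8.5 ztop [0.1039 0.109  0.12  ] xmax -0.1919
scene -0.19 13 y mid -4.6 ztop [0.1118 0.115  0.1218] xmax -0.1601
scene -0.16 34 y mid -0.8 ztop [0.1107 0.1152 0.1181] xmax -0.1308
scene -0.13 36 y mid -0.0 ztop [0.1119 0.1153 0.1181] xmax -0.1007
scene -0.1 30 y mid -0.2 ztop [0.1113 0.1159 0.118 ] xmax -0.0763
scene -0.04 41 y mid -0.5 ztop [0.1118 0.1154 0.1172] xmax -0.0104
scene -0.01 35 y mid -0.8 ztop [0.1111 0.1148 0.1174] xmax 0.0143
scene near 91 y mid -0.7 x mid -53.7 z 0.1308
scene far 63 y mid -1.2 x mid 56.4 z 0.1302
top -0.16 6 y mid -0.3 ztop [0.1142 0.1152 0.1175] xmax -0.1301
top -0.13 36 y mid 0.3 ztop [0.1113 0.1144 0.118 ] xmax -0.1003
top -0.1 35 y mid 0.3 ztop [0.1122 0.1143 0.1181] xmax -0.0707
top -0.07 7 y mid -0.6 ztop [0.1133 0.115  0.118 ] xmax -0.0409
top -0.04 36 y mid 0.4 ztop [0.1099 0.1135 0.1174] xmax -0.0103
top -0.01 26 y mid 0.1 ztop [0.111  0.1129 0.1168] xmax 0.0143
top near 76 y mid -1.1 x mid -54.8 z 0.1302
top far 25 y mid -0.7 x mid 54.2 z 0.1304
```

Call:
arm_command:
  travel:
    - [-6,-0.7,0]
    - [-16,-0.7,0]
    - [-26,-0.7,0]
    - [-36,-0.7,0]
    - [-46,-0.7,0]
    - [-56,-0.7,0]
    - [-66,-0.7,0]
    - [-74,-0.7,0]
    - [-78,-0.7,0]
    - [-78,-0.7,0]
    - [-78,-0.7,0]
  turn:
    - [0,0,0]
    - [0,0,0]
    - [0,0,0]
    - [0,0,0]
    - [0,0,0]
    - [0,0,0]
    - [0,0,0]
    - [0,0,0]
    - [0,0,0]
    - [0,0,0]
    - [0,0,0]

```text
clock: 16.55
tool_pos: [0.5349, -0.0031, 0.0701]
tcp_rot: [3.142, -0.0, 1.82]
contact_force: [0.1, -0.1, -1.3]
grip_width: 0.021
finger_force: 58.7
```

```bash
python3 al.py; python3 - <<'E'
import cv2
im=cv2.imread("pics/al_scene.png");cv2.imwrite("pics/al2.png",cv2.resize(im[120:260,160:300],None,fx=4,fy=4,interpolation=cv2.INTER_CUBIC))
E
```

```text
clock 16.55 tcp stand -137.3 -1.4 0.0701 yaw err 0.0005 nose x 92.23534897833387
scene -0.16 6 y mid 13.7 ztop [0.1052 0.1116 0.1172] xmax -0.1304
scene -0.13 17 y mid 8.9 ztop [0.102  0.1102 0.1202] xmax -0.1082
scene -0.1 20 y mid 1.4 ztop [0.1068 0.1147 0.1184] xmax -0.0757
scene -0.04 40 y mid -1.3 ztop [0.1121 0.1152 0.1175] xmax -0.0105
scene -0.01 44 y mid -1.1 ztop [0.1112 0.1147 0.1177] xmax 0.02
scene 0.02 20 y mid -1.1 ztop [0.1132 0.1158 0.1182] xmax 0.0353
scene 0.05 19 y mid -1.2 ztop [0.1116 0.1156 0.1186] xmax 0.0793
scene 0.08 20 y mid -1.0 ztop [0.1102 0.1147 0.1174] xmax 0.0919
scene near 92 y mid -0.3 x mid -53.0 z 0.1303
scene far 63 y mid -0.7 x mid 56.5 z 0.1289
top -0.04 34 y mid -0.4 ztop [0.1106 0.1137 0.1181] xmax -0.0107
top -0.01 35 y mid -0.5 ztop [0.1112 0.1139 0.1173] xmax 0.0197
top 0.02 27 y mid -0.4 ztop [0.1112 0.1141 0.1166] xmax 0.043
top 0.05 8 y mid -1.0 ztop [0.1133 0.1152 0.117 ] xmax 0.0797
top 0.08 13 y mid -1.0 ztop [0.1125 0.1147 0.1198] xmax 0.092
top far 11 y mid -0.6 x mid 54.6 z 0.1308
```

View pics/al2.png

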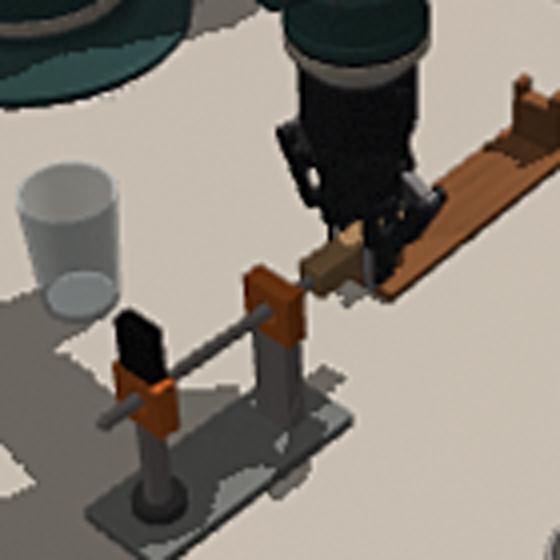

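The rod runs through both bushings. Its nose is at (108,420), about 29 mm beyond the far bushing's face, and the handle's shoulder at (305,283) is short of the near one. There is no noticeable contact force, so I'm handing in.

```bash
python3 -c "
from cell import ctrl
print(ctrl.finish_job())"
```

```text
the job is handed in; nothing more can be done
None
```

The job is handed in, with no verdict shown: the swivel was turned to its stop and the rod, still held by its handle, is level and still through both bushings, its nose about 29 mm past the far one, the shoulder about 25 mm short of the near one, and about 1 N read at the wrist.

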